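# Reset the end stop of a lab slide and lock it again

## Task

Reset the end stop on the little slide unit: loosen the brass lock ring until it is free, turn the blue knob clockwise until its white line points at the red tab on the dial, then tighten the lock ring again, firmly by feel but without overtightening it, and let go. Leave the red tab and everything lying around where they are.

Things in the scene. Friction and masses are not known exactly. Their poses are not given: they have to be found in the camera images.
- stop_unit: end-stop unit, bolted down: aluminium base 120 x 340 x 12 mm, black square housing whose flat top (dial, white ticks) is 45 mm above the table and spans 58 mm each way from the axis. Origin on the table under the common upright axis of knob, ring and dial; y along the rail to the black carriage block (centre y = 190 mm, 58 mm high)
- lock_ring: brass knurled lock ring, 56 mm diameter, 14 mm thick, origin on the axis at table height, ring at z = 72 to 86 mm. Grip its rim from above, a finger either side of the knob. Clockwise from above tightens. Starts hand-tight; 0.6 to 0.8 rad anticlockwise frees it and the knob (it can turn 3 rad). Its own friction is about 0.35 N m, either way; it stays where left, at the same height
- ring_grip (a point): centre of the lock ring, on the axis, about 79 mm above the table. Tightening, the torque climbs above the running friction by some 2 to 4 N m per rad from where the ring bites. Firm is 0.2 to 0.3 N m above running; more than 0.5 above is overtight. Turn slowly: the torque overshoots in quick turns
- clamp_shoe: small steel shoe, 10 x 21 x 8 mm, under the ring, origin on the axis at table height. The ring wedges it against the knob's stem, locking the knob. Turning the knob clockwise brings a lobe of unknown height to the shoe, so the ring then bites anywhere from where it was tight at first to 0.45 rad before that: feel for it; going back to the old angle can overtighten it
- adjuster (a joint): angle of the blue knob in rad, clockwise positive seen from above; near 0 at the start; stops at -0.3 and 1.7. The white line points at the red tab when this equals joint index. Loose, it turns with about 0.2 N m and stays where it is left
- knob_mark (a point): centre of the top of the blue knob (30 mm diameter, 22 mm tall, on the axis, its top 122 mm above the table; a 16 mm thick stem below it, and 14 mm clear between its underside and the lock ring). Its x axis points along the white line on the knob's top, from the axis outwards
- knob_grip (a point): point on the axis at half the knob's height (about 111 mm above the table)
- index (a joint): angle of the red tab on the dial in rad, clockwise positive seen from above; 0.7 to 1.25, to be left as it is
- index_mark (a point): top of the red tab (12 x 9 x 6 mm) on the dial, 49 mm from the axis, 51 mm above the table. Its x axis points from the axis outwards
- spare_ring: spare brass lock ring lying flat, 56 mm outside, 14 mm thick; origin at the centre of its underside; a bystander
- hex_driver: hex driver with orange handle, 170 mm long, lying; origin at the centre of its underside; a bystander
- steel_post: polished steel post, 19 mm diameter, 60 mm tall, standing; origin at the centre of its underside; a bystander
- screw_tray: blue open tray 90 x 70 x 22 mm; origin at the centre of its underside; a bystander
- lens_cell: black lens ring lying flat, 44 mm diameter, 12 mm thick; origin at the centre of its underside; a bystander
- plug: metal connector plug lying, 60 mm long, 22 mm thick; origin at the centre of its underside; a bystander
- foil_roll: copper foil roll core lying flat, 80 mm diameter, 25 mm high; origin at the centre of its underside; a bystander
- sample_box: white box with clear lid, 82 x 62 x 32 mm; origin at the centre of its underside; a bystander

How it is judged:
By the outcome, as a careful person would: the job done as asked, in the order asked, and still so for the second after the job is handed in, with the robot touching nothing.
It also fails if it takes over 64 s, if anything falls off the work surface, if the arm or the gripper's body presses on something with over 40 N, if the wrist force passes 120 N, or if a joint passes its speed limit or range.

## Robot

A 6-joint arm with a two-finger parallel gripper is mounted at the origin on the work surface. World frame = base frame: x ahead of the robot, y to its left, z up, the work surface at z = 0. Lengths are in m, angles in rad, forces in N, time in s.
With the tool pointing down it reaches from about 0.3 to 0.75 m from the base axis. Payload 8.5 kg.
Tool frame: the origin (TCP) lies between the finger pads; the fingertips stand 25 mm ahead of it and the grasp point (between the pads) lies 6 mm ahead of it; z points along the fingers, x is the direction in which the jaws open and shut, and the axes are right-handed (so a half turn about z gives the same grasp; the last joint's range is limited). The gripper opens to 85 mm and grips with 20 to 120 N. Pads are 22 mm wide; open, the fingers measure 114 mm over their backs; the gripper's body (76 mm by 85 mm) begins 54 mm behind the grasp point. The pads swing forward as they close: fully open they stand 13 mm farther back than shut.
Start: joints at [-1.552, 0.381, 1.297, -0, 1.464, -0.215], TCP at [0.127, -0.535, 0.256] pointing down, gripper open.
Joint ranges: [-3.11, 3.11], [-0.89, 2.33], [0.22, 2.48], [-1.42, 4.56], [0.17, 2.85], [-2.88, 2.88]. Speed limits (rad/s): [2.39, 2.39, 3.14, 3.14, 3.14, 3.14].

## Interface

Orientations are given as a unit quaternion [x, y, z, w].
In Python, from rig import observe, get_image, camera_model, hand_in gives the robot as it stands.
- The arm moves only by the shell command python3 -m crank 'ROWS'. ROWS is JSON, a list of rows, each a list of 5 numbers: the shift along the tool's x, y, z in mm, then the turn about the tool's z in degrees, then the closure, from 0 (fully open) to 1 (shut). A call has 1 to 20 rows; each row shifts and turns the commanded pose from where the row before left it, along the tool's axes as they then stand; what a row does not reach is not made up. A row lasts 1/12 s, in which the tool goes at most 41.7 mm and 7.16 degrees, less where a joint would pass 70% of its speed; a pose out of reach is approached as far as the arm can. A call is refused whole if a number of a shift passes 41.7 or a number of a turn 7.16, either way. A call with a gripper value outside its range is refused whole. The fingers move at their own pace and stop on an object; the grip force is fixed at half the most. Time passes only in rows, so rows that do not move let the fingers close. It gives the time, the measured TCP pose, the force and the opening at its end, in the units of the state.
- observe(): the state, without advancing time (a new reading comes with each control period).
- get_image(name): name is "scene" or "top" or "wrist"; returns (picture, depth): 400x640x3 uint8, blue, green, red; 400x640 float32, m along the optical axis (not along the pixel's ray), 0 where there is no reading.
- camera_model(name): a dict with "fovy" (degrees; the focal length in pixels is half the picture's height over the tangent of half this angle, whatever the lens; pixels are square), "cx", "cy" (the principal point, pixels), "dist_coeffs" ([k1, k2, p1, p2, k3] as OpenCV has them; the pictures are not rectified), "extrinsics" (4x4, takes a point from camera to world coordinates). Camera axes: x right, y down, z forward; pixel columns grow to the right and rows downward; lengths in m; the calibration is good to about 2 mm. A picture is of the moment at which its call begins: read the wrist's pose just before it. camera_model takes no time and is no camera call; for the wrist camera it gives the pose at the moment of the call.
- hand_in(): hands the job in, once; it reports no verdict.
The state is a dict: "time_s": time; "joints": joint angles; "joint_vel": joint speeds; "joint_efforts": joint torques, N m; "eef_pos": TCP position; "orientation": TCP orientation; "force": force on the tool from outside, world axes, zero at the start; "torque": the same for the moment, N m; "finger_gap": opening from 0.0 (shut) to 1.0 (fully open).
Only numpy, scipy, OpenCV 4.12 (cv2) and the standard library are available. Lean on these libraries where they do the work, as an engineer would, in place of code of your own. Each camera call takes 0.05 s, during which the arm holds its last target. There are 200 camera calls.

## Working session

There is one attempt and no reset: what is moved stays moved. The work goes in short steps, Python scripts to look and compute and a shell command to move; the robot and the scene stay as the last step left them, time stands still between calls to the robot, and variables do not carry over. Pictures are saved under pics/ and viewed, about 8 in all and at most 12, crops included, and the job is handed in when it is done.

```bash
ls; mkdir -p pics; python3 - <<'E'
from rig import *
import cv2,json
print(observe())
for n in("scene","top"):
    p,d=get_image(n); cv2.imwrite(f"pics/{n}0.png",p)
    import numpy as np; np.save(f"pics/{n}0.npy",d)
    print(n,camera_model(n))
E
```

```text
pics
{'time_s': 0.0, 'joints': array([-1.55231574e+00,  3.81206602e-01,  1.29823759e+00, -5.73535458e-06,
        1.46357783e+00, -2.15337099e-01]), 'joint_vel': array([ 0.00136916,  0.0011591 , -0.00013933,  0.00130005,  0.0007561 ,
        0.00129309]), 'joint_efforts': array([ 1.62323697e-03, -4.48458695e+01, -2.31280535e+01, -1.31484830e-04,
        4.66344340e-03,  1.14839168e-05]), 'eef_pos': array([ 0.12740311, -0.53479054,  0.25571386]), 'orientation': array([ 7.84758874e-01, -6.19800774e-01, -4.55457429e-04, -5.50768009e-04]), 'force': array([-0.56163671,  0.29263738,  0.26387825]), 'torque': array([-0.02775344, -0.01862235, -0.02287863]), 'finger_gap': 1.0005470620699217}
scene {'fovy': 44.10907935336702, 'cx': 317.78951811044396, 'cy': 198.02163566522987, 'dist_coeffs': array([-0.08652888,  0.        ,  0.        ,  0.        ,  0.        ]), 'extrinsics': array([[-0.27654577,  0.70890588, -0.64882578,  1.40939971],
       [ 0.96098707,  0.20039612, -0.19064429,  0.29277353],
       [-0.00512669, -0.67623506, -0.73666808,  1.09997286],
       [ 0.        ,  0.        ,  0.        ,  1.        ]])}
top {'fovy': 49.96565622490903, 'cx': 314.77642172525253, 'cy': 202.36856283399388, 'dist_coeffs': array([0.02405796, 0.        , 0.        , 0.        , 0.        ]), 'extrinsics': array([[-0.00295023, -0.99692505,  0.07830542,  0.4267556 ],
       [-0.99972479,  0.0047628 ,  0.0229708 ,  0.00850643],
       [-0.02327311, -0.0782161 , -0.99666474,  1.26416532],
       [ 0.        ,  0.        ,  0.        ,  1.        ]])}
```

View pics/top0.png

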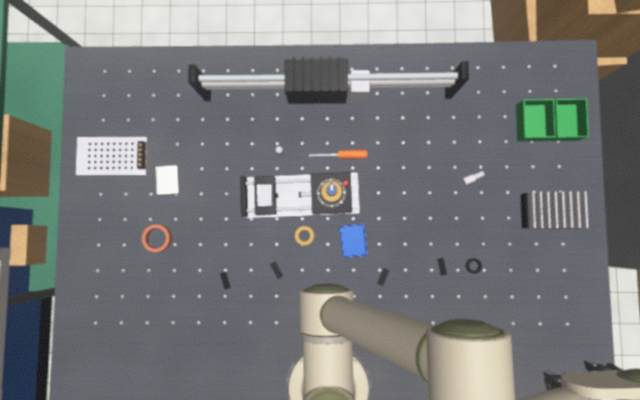

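View pics/scene0.png

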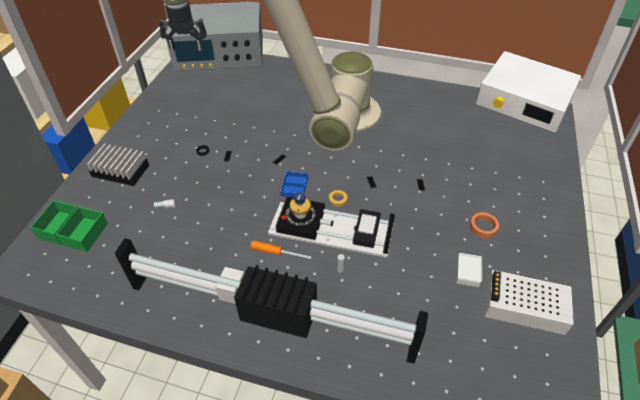

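The top view shows the knob at about (331,189), the red tab at (346,183) and the carriage at (264,196). The hex driver is at (340,154), the blue tray at (353,240) and the spare ring at (304,236).

```bash
cat > h.py <<'E'
from rig import *
import cv2,numpy as np
from scipy.spatial.transform import Rotation as R
def K(m): 
    f=200/np.tan(np.radians(m["fovy"]/2)); return np.array([[f,0,m["cx"]],[0,f,m["cy"]],[0,0,1.]])
def pix2w(m,uv,z):
    r=cv2.undistortPoints(np.array([[uv]],float),K(m),m["dist_coeffs"])[0,0]
    E=m["extrinsics"]; d=E[:3,:3]@np.r_[r,1]; o=E[:3,3]; return o+d*(z-o[2])/d[2]
def w2pix(m,P):
    E=np.linalg.inv(m["extrinsics"]); return cv2.projectPoints(np.array(P,float).reshape(-1,3),cv2.Rodrigues(E[:3,:3])[0],E[:3,3],K(m),m["dist_coeffs"])[0][:,0]
def st():
    s=observe(); q=R.from_quat(s["orientation"]); M=q.as_matrix()
    print("t %.2f"%s["time_s"],"p",s["eef_pos"].round(4),"yaw_x %.2f"%np.degrees(np.arctan2(M[1,0],M[0,0])),"z",M[:,2].round(4),"j6 %.3f"%s["joints"][5],"F",s["force"].round(2),"T",s["torque"].round(3),"gap %.3f"%s["finger_gap"])
    return s,M
E
python3 - <<'E'
from h import *
m=camera_model("top")
for n,uv,z in [("knob",(331,189),.122),("tab",(346,183),.051),("carr",(264,196),.058),("driver",(340,154),.01),("tray",(353,240),.02),("spare",(304,236),.014),("post",(279,150),.06)]: print(n,pix2w(m,uv,z).round(3))
p,d=cv2.imread("pics/top0.png"),0
cv2.imwrite("pics/c.png",cv2.resize(p[140:260,230:390],None,fx=5,fy=5,interpolation=cv2.INTER_CUBIC))
s,M=st()
k=pix2w(m,(331,189),.122); print("delta tool mm",1000*M.T@(np.r_[k[:2],.256]-s["eef_pos"]))
print({k:v for k,v in camera_model("wrist").items()}, "cam in tool", M.T@(camera_model("wrist")["extrinsics"][:3,3]-s["eef_pos"]), M.T@camera_model("wrist")["extrinsics"][:3,:3])
E
```

```text
knob [ 0.552 -0.009  0.122]
tab [ 0.577 -0.052  0.051]
carr [0.54  0.18  0.058]
driver [ 0.668 -0.038  0.01 ]
tray [ 0.415 -0.073  0.02 ]
spare [0.427 0.069 0.014]
post [0.671 0.138 0.06 ]
t 0.10 p [ 0.1274 -0.5348  0.2558] yaw_x -76.61 z [-0.      0.0012 -1.    ] j6 -0.215 F [-0.88 -0.6  -0.97] T [ 0.044  0.039 -0.014] gap 0.999
delta tool mm [-4.13457492e+02 -5.35064735e+02  4.53268832e-01]
{'fovy': 67.9119061772932, 'cx': 314.21121824739237, 'cy': 198.65788036707985, 'dist_coeffs': array([-0.03621519,  0.        ,  0.        ,  0.        ,  0.        ]), 'extrinsics': array([[ 2.31165888e-01, -9.23935205e-01, -3.04804968e-01,
         2.05332402e-01],
       [-9.72913936e-01, -2.19817258e-01, -7.15461123e-02,
        -5.17047973e-01],
       [-8.97420392e-04,  3.13088021e-01, -9.49723689e-01,
         3.74162938e-01],
       [ 0.00000000e+00,  0.00000000e+00,  0.00000000e+00,
         1.00000000e+00]])} cam in tool [ 0.00062353 -0.07996355 -0.11833487] [[ 9.99999839e-01 -5.51514553e-04  1.33689765e-04]
 [ 4.81844877e-04  9.49635013e-01  3.13357798e-01]
 [-2.99777868e-04 -3.13357683e-01  9.49635126e-01]]
```

View pics/c.png

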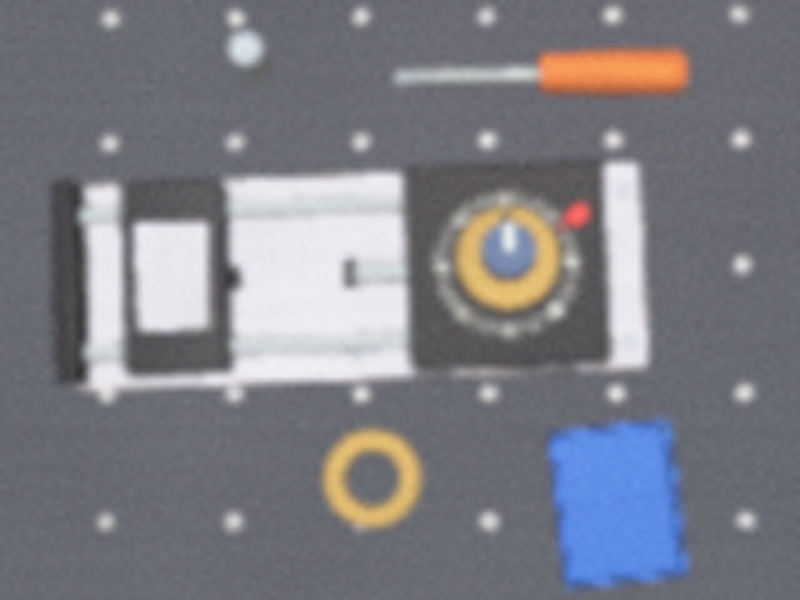

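The crop shows the white line pointing along about world +x, and the red tab about 60° clockwise of it. Next I'll fly over the axis for a wrist view.

```bash
python3 -m crank '[[-23,-29.7,0,0,0],[-23,-29.7,0,0,0],[-23,-29.7,0,0,0],[-23,-29.7,0,0,0],[-23,-29.7,0,0,0],[-23,-29.7,0,0,0],[-23,-29.7,0,0,0],[-23,-29.7,0,0,0],[-23,-29.7,0,0,0],[-23,-29.7,0,0,0],[-23,-29.7,0,0,0],[-23,-29.7,0,0,0],[-23,-29.7,0,0,0],[-23,-29.7,0,0,0],[-23,-29.7,0,0,0],[-23,-29.7,0,0,0],[-23,-29.7,0,0,0],[-23,-29.7,0,0,0],[0,0,0,0,0],[0,0,0,0,0]]'; python3 - <<'E'
from h import *
s,M=st(); m=camera_model("wrist"); p,d=get_image("wrist"); cv2.imwrite("pics/w1.png",p); np.save("pics/w1d.npy",d)
import pickle; pickle.dump((m,s),open("pics/w1.pkl","wb"))
E
```

```text
time_s: 1.77
eef_pos: [0.5519, -0.007, 0.2555]
orientation: [0.786, -0.619, -0.001, 0.0]
force: [-0.5, 0.3, 0.9]
finger_gap: 0.998
t 1.77 p [ 0.5519 -0.007   0.2555] yaw_x -76.43 z [-1.3e-03  2.0e-04 -1.0e+00] j6 1.107 F [-0.52  0.27  0.86] T [0.025 0.018 0.035] gap 0.998
```

View pics/w1.png

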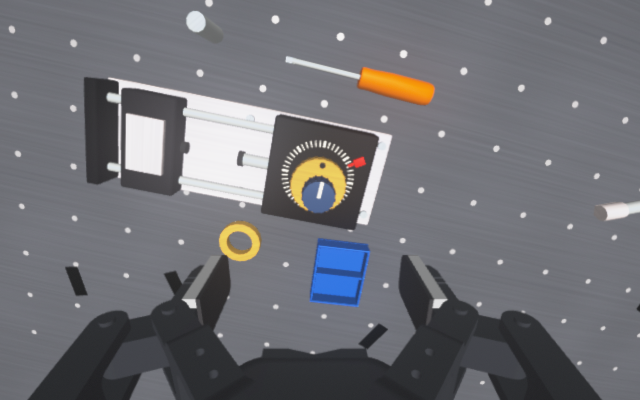

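The knob is at (319,193), the red tab at (358,163), and the ring is beneath the knob. I'll measure with colour, depth and calibration.

```bash
cat > meas.py <<'E'
from h import *
def cloud(m,d):
    v,u=np.mgrid[0:400,0:640]; uv=np.stack([u,v],-1).reshape(-1,1,2).astype(float)
    r=cv2.undistortPoints(uv,K(m),m["dist_coeffs"])[:,0]
    P=np.c_[r,np.ones(len(r))]*d.reshape(-1,1); E=m["extrinsics"]
    return (P@E[:3,:3].T+E[:3,3]).reshape(400,640,3)
def meas(m,p,d,ax0=(.551,-.01)):
    W=cloud(m,d); h=cv2.cvtColor(p,cv2.COLOR_BGR2HSV).astype(int); H,S,V=h[...,0],h[...,1],h[...,2]
    near=np.hypot(W[...,0]-ax0[0],W[...,1]-ax0[1])
    top=(near<.022)&(W[...,2]>.114)
    print("knobtop z",np.median(W[top][:,2]),"n",top.sum())
    # minimal enclosing circle of the top face, pixel rays intersected with z=.122
    def ray(mask,z): 
        ys,xs=np.nonzero(mask); r=cv2.undistortPoints(np.c_[xs,ys].astype(float).reshape(-1,1,2),K(m),m["dist_coeffs"])[:,0]
        E=m["extrinsics"]; D=np.c_[r,np.ones(len(r))]@E[:3,:3].T; return (E[:3,3]+D*((z-E[2,3])/D[:,2])[:,None])[:,:2]
    tp=top&(W[...,2]>np.median(W[top][:,2])-.004)
    k=ray(tp,.122); c,rad=cv2.minEnclosingCircle(k.astype(np.float32)); print("knob centroid",k.mean(0).round(4),"circ",np.round(c,4),round(rad,4))
    ring=(near<.035)&(W[...,2]>.078)&(W[...,2]<.1)&(S>90)&(H>12)&(H<35)
    rg=ray(ring&(np.abs(W[...,2]-.086)<.004),.086); c2,r2=cv2.minEnclosingCircle(rg.astype(np.float32)); print("ring circ",np.round(c2,4),round(r2,4))
    red=(near<.07)&((H<8)|(H>172))&(S>140)&(V>100); 
    t=W[red&(W[...,2]>.0485)&(W[...,2]<.056)]; tt=ray(red,.050); print("tab n",red.sum(),"depth",t.mean(0).round(4),"ray",tt.mean(0).round(4))
    tp2=cv2.erode(tp.astype(np.uint8),np.ones((2,2)))>0
    wh=tp2&(S<70)&(V>140); w=ray(wh,.122); q=w-w.mean(0); ev=np.linalg.svd(q,full_matrices=0)[2][0]
    c0=np.array(c); ev*=np.sign(ev@(w.mean(0)-c0)); a=lambda v:np.degrees(np.arctan2(v[1],v[0]))
    print("line n",wh.sum(),"PCA ang",a(ev),"centroid ang",a(w.mean(0)-c0))
    for nm,cc in(("knob",c0),("ring",np.array(c2))): print("tab ang via",nm,a(tt.mean(0)-cc),a(t.mean(0)[:2]-cc), "r",np.linalg.norm(tt.mean(0)-cc))
E
python3 - <<'E'
from meas import *
import pickle; m,s=pickle.load(open("pics/w1.pkl","rb")); meas(m,cv2.imread("pics/w1.png"),np.load("pics/w1d.npy"))
E
```

```text
knobtop z 0.31252641611337756 n 6668
knob centroid [ 0.3408 -0.0621] circ [ 0.3503 -0.0638] 0.0769
ring circ [ 0.5519 -0.0116] 0.0289
tab n 119 depth [ 0.5789 -0.0511  0.0513] ray [ 0.5781 -0.0507]Traceback (most recent call last):
  File "<stdin>", line 2, in <module>
  File "meas.py", line 23, in meas
    wh=tp2&(S<70)&(V>140); w=ray(wh,.122); q=w-w.mean(0); ev=np.linalg.svd(q,full_matrices=0)[2][0]
                             ~~~^^^^^^^^^
  File "meas.py", line 14, in ray
    ys,xs=np.nonzero(mask); r=cv2.undistortPoints(np.c_[xs,ys].astype(float).reshape(-1,1,2),K(m),m["dist_coeffs"])[:,0]
                              ~~~~~~~~~~~~~~~~~~~^^^^^^^^^^^^^^^^^^^^^^^^^^^^^^^^^^^^^^^^^^^^^^^^^^^^^^^^^^^^^^^^^^
cv2.error: OpenCV(4.12.0) /io/opencv/modules/calib3d/src/undistort.dispatch.cpp:347: error: (-215:Assertion failed) CV_IS_MAT(_src) && CV_IS_MAT(_dst) && (_src->rows == 1 || _src->cols == 1) && (_dst->rows == 1 || _dst->cols == 1) && _src->cols + _src->rows - 1 == _dst->rows + _dst->cols - 1 && (CV_MAT_TYPE(_src->type) == CV_32FC2 || CV_MAT_TYPE(_src->type) == CV_64FC2) && (CV_MAT_TYPE(_dst->type) == CV_32FC2 || CV_MAT_TYPE(_dst->type) == CV_64FC2) in function 'cvUndistortPointsInternal'
```

Gripper pixels got into the knob mask, so I'll cap the height.

```bash
sed -i 's/(W\[...,2\]>.114)/(W[...,2]>.114)\&(W[...,2]<.130)/' meas.py
python3 - <<'E'
from meas import *
import pickle; m,s=pickle.load(open("pics/w1.pkl","rb")); meas(m,cv2.imread("pics/w1.png"),np.load("pics/w1d.npy"))
M=R.from_quat(s["orientation"]).as_matrix(); a=np.array([.5520,-.0115]); print("tool delta",1000*M.T@np.r_[a-s["eef_pos"][:2],.084-s["eef_pos"][2]])
E
```

```text
knobtop z 0.12269601037260242 n 914
knob centroid [ 0.5521 -0.0114] circ [ 0.5521 -0.0116] 0.0159
ring circ [ 0.5519 -0.0116] 0.0289
tab n 119 depth [ 0.5789 -0.0511  0.0513] ray [ 0.5781 -0.0507]
line n 96 PCA ang 17.676556258527008 centroid ang -3.6950993833001093
tab ang via knob -56.452361237327864 -55.91183114307198 r 0.046886878573608355
tab ang via ring -56.19592316151244 -55.660861016556666 r 0.04698770311782159
tool delta [  4.4470803    0.78467878 171.50842607]
```

```bash
python3 -m crank '[[4.4,0.8,30,0,0],[0,0,35,0,0],[0,0,35,0,0],[0,0,35,0,0],[0,0,25,0,0],[0,0,11.5,0,0],[0,0,0,0,0],[0,0,0,0,0]]' >/dev/null; python3 - <<'E'
from h import *
st(); print(R.from_quat(observe()["orientation"]).inv().apply(np.array([.552,-.0115,.084])-observe()["eef_pos"])*1000)
E
```

```text
t 2.48 p [ 0.5514 -0.0139  0.0851] yaw_x -76.69 z [-6.e-04  0.e+00 -1.e+00] j6 1.099 F [-0.55  1.43  0.71] T [ 0.038 -0.019  0.002] gap 1.001
[-2.21100419 -1.0901008   1.06904296]
```

```bash
python3 -m crank '[[-2.2,-1.1,1,0,0],[0,0,0,0,0.2],[0,0,0,0,1],[0,0,0,0,1],[0,0,0,0,1],[0,0,0,0,1],[0,0,0,0,1],[0,0,0,0,1]]' >/dev/null; python3 - <<'E'
from h import *
st()
p,d=get_image("wrist"); cv2.imwrite("pics/w2.png",p)
E
```

```text
t 3.15 p [ 0.5526 -0.0104  0.0852] yaw_x -76.60 z [ 1.7e-03 -2.0e-04 -1.0e+00] j6 1.104 F [-2.64  2.08  7.25] T [0.17  0.376 0.004] gap 0.635
```

View pics/w2.png

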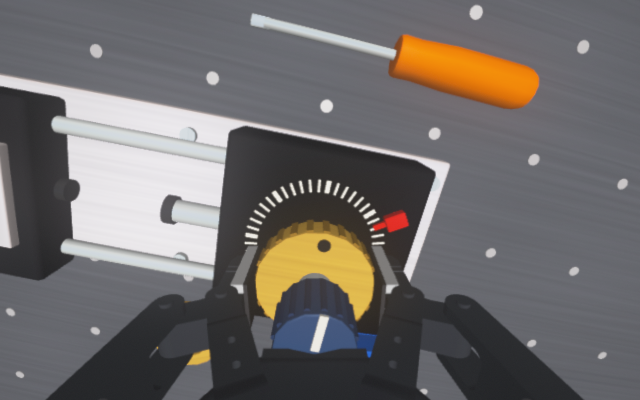

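The wrist view shows both pads on the brass rim, the knob clear between them, and the ring's dark dot at (323,246). Now I'll loosen the ring anticlockwise.

```bash
python3 -m crank '[[0,0,0,-1,1],[0,0,0,-1,1],[0,0,0,-1,1],[0,0,0,-1,1]]'>/dev/null; python3 -c "
from h import *
st()"; python3 -m crank '[[0,0,0,-2,1],[0,0,0,-2,1],[0,0,0,-2,1],[0,0,0,-2,1]]'>/dev/null; python3 -c "
from h import *
st()"; python3 -m crank '[[0,0,0,-3,1],[0,0,0,-3,1],[0,0,0,-3,1],[0,0,0,-3,1],[0,0,0,-3,1],[0,0,0,-3,1],[0,0,0,-3,1],[0,0,0,-3,1],[0,0,0,-3,1],[0,0,0,-3,1],[0,0,0,-3,1],[0,0,0,-3,1],[0,0,0,-3,1],[0,0,0,-3,1]]'>/dev/null; python3 - <<'E'
from h import *
st()
p,d=get_image("wrist"); cv2.imwrite("pics/w3.png",p); st()
E
```

```text
t 3.53 p [ 0.5525 -0.0103  0.0851] yaw_x -72.59 z [ 1.6e-03  1.0e-04 -1.0e+00] j6 1.034 F [-2.85  1.46  7.69] T [ 0.201  0.368 -0.368] gap 0.636
t 3.87 p [ 0.5525 -0.0102  0.0851] yaw_x -64.54 z [ 1.5e-03  4.0e-04 -1.0e+00] j6 0.893 F [-2.45  2.49  8.5 ] T [ 0.394  0.423 -0.342] gap 0.639
t 5.03 p [ 0.552  -0.0097  0.0851] yaw_x -22.49 z [ 2.0e-04  1.2e-03 -1.0e+00] j6 0.159 F [-5.48  4.09 10.15] T [ 0.722  0.769 -0.432] gap 0.633
t 5.08 p [ 0.552  -0.0097  0.0851] yaw_x -22.28 z [ 2.0e-04  1.1e-03 -1.0e+00] j6 0.156 F [-5.17  4.65 10.31] T [0.689 0.672 0.089] gap 0.636
```

View pics/w3.png

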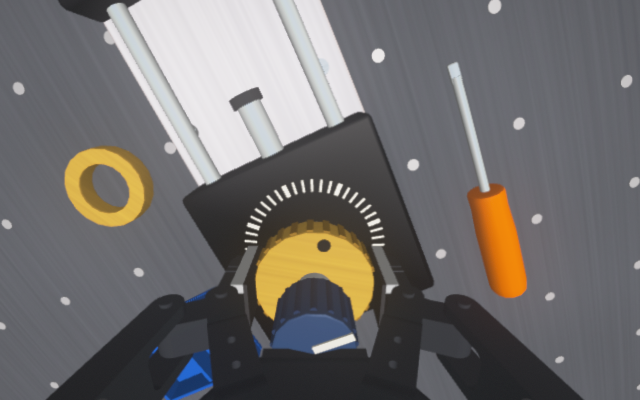

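The ring's dot is still at (323,246) after 54°, so the ring turned with the jaws without slip. The knob stayed put. Now I'll release, rise and measure.

```bash
python3 -m crank '[[0,0,0,0,0],[0,0,0,0,0],[0,0,0,0,0],[0,0,0,0,0],[0,0,-20,0,0],[0,0,-35,0,0],[0,0,-35,0,0],[0,0,-35,0,0],[0,0,0,0,0],[0,0,0,0,0],[0,0,0,0,0]]' >/dev/null; python3 - <<'E'
from meas import *
st(); m=camera_model("wrist"); p,d=get_image("wrist"); cv2.imwrite("pics/w4.png",p); meas(m,p,d)
u=w2pix(m,[[.552,-.0115,.1]])[0].astype(int); print(u)
x,y=max(u[0]-100,0),max(u[1]-75,0); cv2.imwrite("pics/w4c.png",cv2.resize(p[y:y+150,x:x+200],None,fx=4,fy=4,interpolation=cv2.INTER_CUBIC))
E
```

```text
t 6.00 p [ 0.552  -0.0105  0.2081] yaw_x -22.62 z [-1.1e-03  2.0e-04 -1.0e+00] j6 0.161 F [ 0.04  0.24 -0.24] T [ 0.034 -0.001 -0.021] gap 0.999
knobtop z 0.12265142659948869 n 1335
knob centroid [ 0.5516 -0.0106] circ [ 0.5515 -0.0105] 0.0159
ring circ [ 0.5516 -0.0109] 0.0289
tab n 141 depth [ 0.5787 -0.0505  0.0513] ray [ 0.5783 -0.0509]
line n 124 PCA ang -4.515776753162209 centroid ang -12.769411844998691
tab ang via knob -56.42630191524626 -55.790241691183354 r 0.04843888697618319
tab ang via ring -56.29874846321196 -55.65793435570563 r 0.04809038143235301
[314 205]
```

View pics/w4c.png

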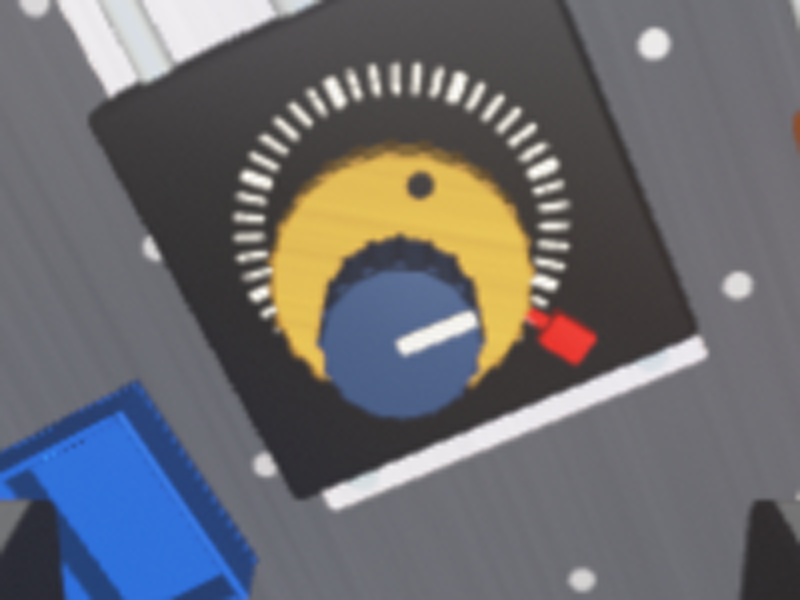

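The crop shows the line running from (400,350) to (476,319), in 4x crop pixels. The tab block is centred at about (568,338), with its pointer tip at (533,316).

```bash
cat > ang.py <<'E'
from meas import *
def ang(m,p,c=(.5516,-.0107)):
    a=lambda v:np.degrees(np.arctan2(v[1],v[0])); c=np.array(c)
    u=w2pix(m,[np.r_[c+.0155*np.array([np.cos(t),np.sin(t)]),.122] for t in np.linspace(0,6.28,60)])
    mk=np.zeros(p.shape[:2],np.uint8); cv2.fillPoly(mk,[u.round().astype(np.int32)],255)
    S=cv2.cvtColor(p,cv2.COLOR_BGR2HSV)[...,1].astype(float)
    V=p.min(2).astype(float); V[mk==0]=0; w=np.clip(V-.5*V.max(),0,None)
    n,l,stt,_=cv2.connectedComponentsWithStats((w>0).astype(np.uint8)); 
    k=1+np.argmax(stt[1:,4]); ys,xs=np.nonzero(l==k)
    Q=np.array([pix2w(m,(x,y),.122)[:2] for x,y in zip(xs,ys)]); ww=w[ys,xs]; mu=np.average(Q,axis=0,weights=ww)
    C=np.cov((Q-mu).T,aweights=ww); ev=np.linalg.eigh(C)[1][:,1]; ev*=np.sign(ev@(mu-c))
    print("line n",len(xs),"pca",a(ev).round(2),"centroid",a(mu-c).round(2),"ext",np.ptp((Q-mu)@ev).round(4),"miss mm",1000*np.cross(ev,c-mu).round(5))
E
python3 - <<'E' 2>/dev/null
from ang import *
m=camera_model("wrist"); p=cv2.imread("pics/w4.png"); ang(m,p)
f=lambda x,y,z:pix2w(m,(214+x/4-.4,130+y/4-.4),z)[:2]
a=lambda v:np.degrees(np.arctan2(v[1],v[0])); c=np.array([.5516,-.0107])
i,o=f(400,350,.122),f(476,319,.122); print("line hand",a(o-i),a(o-c),i,o)
for q,z in(((568,338),.051),((533,316),.046)): print("tab",a(f(*q,z)-c),np.linalg.norm(f(*q,z)-c))
E
```

```text
line n 115 pca 0.72 centroid -7.67 ext 0.0159 miss mm 0.94
line hand 1.074608253819058 -4.574513099539873 [ 0.55041949 -0.01210569] [ 0.56560807 -0.01182079]
tab -56.12720140368898 0.048933425692907755
tab -57.967928581915274 0.03982696978113764
```

```bash
python3 - <<'E' 2>/dev/null
from ang import *
import pickle; m,s=pickle.load(open("pics/w1.pkl","rb")); ang(m,cv2.imread("pics/w1.png"),(.5521,-.0115))
E
python3 -m crank '[[0,0,30,0,0],[0,0,35,0,0],[0,0,25,0,0],[0,0,0,0,0.3],[0,0,0,0,1],[0,0,0,0,1],[0,0,0,0,1],[0,0,0,0,1],[0,0,0,0,1],[0,0,0,0,1],[0,0,0,0,1],[0,0,0,0,1]]' >/dev/null; python3 -c "
from h import *
st()"
```

```text
line n 92 pca 0.72 centroid 0.83 ext 0.0161 miss mm -0.01
t 7.05 p [ 0.5518 -0.0101  0.1206] yaw_x -22.59 z [-0.e+00  2.e-04 -1.e+00] j6 0.161 F [-5.79  1.94  8.61] T [ 0.342  1.131 -0.046] gap 0.328
```

The first view agrees: line at +0.75°, tab at about −56.2°. I'll turn the knob 57° clockwise.

```bash
python3 -m crank '[[0,0,0,3,1],[0,0,0,4,1],[0,0,0,5,1],[0,0,0,5,1],[0,0,0,5,1],[0,0,0,5,1],[0,0,0,5,1],[0,0,0,5,1],[0,0,0,5,1],[0,0,0,5,1],[0,0,0,4,1],[0,0,0,3,1],[0,0,0,2,1],[0,0,0,1,1],[0,0,0,0,1],[0,0,0,0,1]]' >/dev/null; python3 -c "
from h import *
st()"
python3 -m crank '[[0,0,0,0,0],[0,0,0,0,0],[0,0,0,0,0],[0,0,0,0,0],[0,0,0,0,0],[0,0,-20,0,0],[0,0,-35,0,0],[0,0,-35,0,0],[0,0,-30,0,0],[0,0,0,0,0],[0,0,0,0,0],[0,0,0,0,0]]' >/dev/null
python3 - <<'E' 2>/dev/null
from ang import *
st(); m=camera_model("wrist"); p,d=get_image("wrist"); cv2.imwrite("pics/w5.png",p); 
import pickle; pickle.dump((m,0),open("pics/w5.pkl","wb"))
meas(m,p,d)
for c in((.552,-.0105),(.552,-.0115)): ang(m,p,c)
u=w2pix(m,[[.552,-.0115,.1]])[0].astype(int); print(u)
x,y=max(u[0]-100,0),max(u[1]-75,0); cv2.imwrite("pics/w5c.png",cv2.resize(p[y:y+150,x:x+200],None,fx=4,fy=4,interpolation=cv2.INTER_CUBIC))
E
```

```text
t 8.38 p [ 0.5521 -0.0105  0.1206] yaw_x -79.60 z [ 9.e-04 -4.e-04 -1.e+00] j6 1.156 F [-5.15  0.67  7.13] T [ 0.108  0.839 -0.023] gap 0.334
t 9.38 p [ 0.552  -0.0104  0.2379] yaw_x -79.61 z [-1.4e-03  3.0e-04 -1.0e+00] j6 1.156 F [-0.61  0.15  0.13] T [-0.036 -0.006 -0.034] gap 0.998
knobtop z 0.1226329340579794 n 1048
knob centroid [ 0.5521 -0.0115] circ [ 0.5519 -0.0114] 0.0159
ring circ [ 0.5517 -0.0117] 0.0289
tab n 135 depth [ 0.5789 -0.0511  0.0513] ray [ 0.5779 -0.0504]
line n 105 PCA ang -58.49940190393286 centroid ang -68.32280975017876
tab ang via knob -56.28680915273619 -55.75564049784719 r 0.046880305890990515
tab ang via ring -55.92459785157313 -55.40074577040676 r 0.04673208596429766
line n 101 pca -56.25 centroid -68.86 ext 0.0162 miss mm 1.66
line n 101 pca -56.25 centroid -65.78 ext 0.0162 miss mm 1.11
[314 193]
```

View pics/w5c.png

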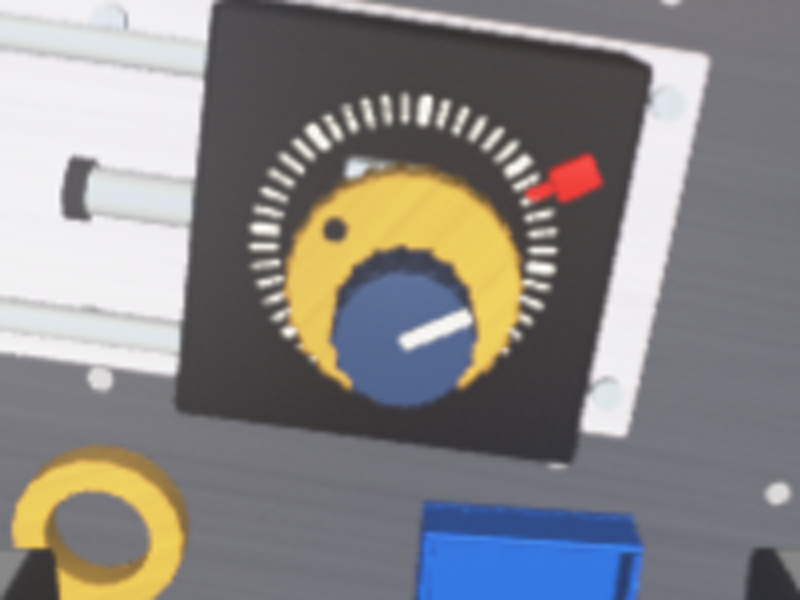

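The crop shows the line, (400,345)→(472,315), parallel to the tab's pointer, (525,195)→(595,165). Numerically the line is at −56.25° and the tab at about −56.0°. Now I'll regrip the ring.

```bash
python3 -m crank '[[0,0,25,0,0],[0,0,35,0,0],[0,0,35,0,0],[0,0,30,0,0],[0,0,18,0,0],[0,0,10,0,0],[0,0,0,0,0],[0,0,0,0,0.2],[0,0,0,0,1],[0,0,0,0,1],[0,0,0,0,1],[0,0,0,0,1],[0,0,0,0,1],[0,0,0,0,1]]'>/dev/null; python3 -c "
from h import *
st()"
python3 -m crank '[[0,0,0,1,1],[0,0,0,2,1],[0,0,0,2,1],[0,0,0,2,1],[0,0,0,2,1],[0,0,0,1,1],[0,0,0,0.5,1],[0,0,0,0.5,1],[0,0,0,0.5,1],[0,0,0,0.5,1]]'>/dev/null; python3 -c "
from h import *
st()"
python3 -m crank '[[0,0,0,0.5,1],[0,0,0,0.5,1]]'>/dev/null; python3 -c "
from h import *
st()"
python3 -m crank '[[0,0,0,0.5,1],[0,0,0,0.5,1]]'>/dev/null; python3 -c "
from h import *
st()"
python3 -m crank '[[0,0,0,0.5,1],[0,0,0,0.5,1]]'>/dev/null; python3 -c "
from h import *
st()"
```

```text
t 10.60 p [ 0.5527 -0.01    0.0881] yaw_x -79.59 z [ 2.6e-03  8.0e-04 -1.0e+00] j6 1.155 F [-3.43  1.71 10.55] T [1.472 0.666 0.35 ] gap 0.639
t 11.43 p [ 0.5528 -0.0102  0.0882] yaw_x -91.62 z [ 3.e-03  4.e-04 -1.e+00] j6 1.365 F [-2.5   0.22 10.35] T [1.216 0.497 0.352] gap 0.638
t 11.60 p [ 0.5528 -0.0102  0.0881] yaw_x -92.62 z [ 3.e-03  4.e-04 -1.e+00] j6 1.383 F [-4.34  1.8  10.2 ] T [1.206 0.467 0.303] gap 0.644
t 11.77 p [ 0.5528 -0.0102  0.0882] yaw_x -93.62 z [ 3.1e-03  3.0e-04 -1.0e+00] j6 1.400 F [-3.07  0.73 10.17] T [1.182 0.478 0.331] gap 0.642
t 11.93 p [ 0.5528 -0.0103  0.0881] yaw_x -94.61 z [ 3.e-03  3.e-04 -1.e+00] j6 1.418 F [-3.47  0.47 10.23] T [1.175 0.384 0.362] gap 0.640
```

```bash
cat > r.py <<'E'
from h import *
s=observe();M=R.from_quat(s["orientation"]).as_matrix()
print("%.2f yaw %.2f Tz %.3f"%(s["time_s"],np.degrees(np.arctan2(M[1,0],M[0,0])),s["torque"][2]))
E
python3 -m crank '[[0,0,0,1,1],[0,0,0,1,1],[0,0,0,1,1],[0,0,0,1,1],[0,0,0,1,1],[0,0,0,1,1],[0,0,0,0.5,1],[0,0,0,0.5,1]]'>/dev/null; python3 r.py
python3 -m crank '[[0,0,0,0.5,1],[0,0,0,0.5,1]]'>/dev/null; python3 r.py
python3 -m crank '[[0,0,0,0.5,1],[0,0,0,0.5,1]]'>/dev/null; python3 r.py
python3 -m crank '[[0,0,0,0.5,1],[0,0,0,0.5,1]]'>/dev/null; python3 r.py
python3 -m crank '[[0,0,0,0.5,1],[0,0,0,0.5,1]]'>/dev/null; python3 r.py
python3 -m crank '[[0,0,0,0.5,1],[0,0,0,0.5,1]]'>/dev/null; python3 r.py
python3 -m crank '[[0,0,0,0.5,1],[0,0,0,0.5,1]]'>/dev/null; python3 r.py
```

```text
12.60 yaw -101.62 Tz 0.295
12.77 yaw -102.62 Tz 0.314
12.93 yaw -103.61 Tz 0.393
13.10 yaw -104.61 Tz 0.384
13.27 yaw -105.62 Tz 0.357
13.43 yaw -106.61 Tz 0.328
13.60 yaw -107.61 Tz 0.328
```

Running torque averages about 0.34 N m. The bite is possible from here on, so I'll step in short batches.

```bash

python3 -m crank '[[0,0,0,0.5,1],[0,0,0,0.5,1]]'>/dev/null; python3 r.py
python3 -m crank '[[0,0,0,0.5,1],[0,0,0,0.5,1]]'>/dev/null; python3 r.py
python3 -m crank '[[0,0,0,0.5,1],[0,0,0,0.5,1]]'>/dev/null; python3 r.py
python3 -m crank '[[0,0,0,0.5,1],[0,0,0,0.5,1]]'>/dev/null; python3 r.py
```

```text
13.77 yaw -108.61 Tz 0.320
13.93 yaw -109.61 Tz 0.375
14.10 yaw -110.61 Tz 0.335
14.27 yaw -111.61 Tz 0.325
```

```bash

python3 -m crank '[[0,0,0,0.5,1]]'>/dev/null; python3 r.py
python3 -m crank '[[0,0,0,0.5,1]]'>/dev/null; python3 r.py
```

```text
14.35 yaw -112.11 Tz 0.395
14.43 yaw -112.61 Tz 0.304
```

```bash

python3 -m crank '[[0,0,0,0.5,1],[0,0,0,0.5,1]]'>/dev/null; python3 r.py
python3 -m crank '[[0,0,0,0.5,1],[0,0,0,0.5,1]]'>/dev/null; python3 r.py
python3 -m crank '[[0,0,0,0.5,1],[0,0,0,0.5,1]]'>/dev/null; python3 r.py
python3 -m crank '[[0,0,0,0.5,1],[0,0,0,0.5,1]]'>/dev/null; python3 r.py
```

```text
14.60 yaw -113.61 Tz 0.405
14.77 yaw -114.60 Tz 0.413
14.93 yaw -115.59 Tz 0.470
15.10 yaw -116.58 Tz 0.559
```

Bite is at about −112.5°. I'm now roughly 0.2 above running, so I'll take half-degree steps.

```bash

python3 -m crank '[[0,0,0,0.3,1]]'>/dev/null; python3 r.py
python3 -m crank '[[0,0,0,0.3,1]]'>/dev/null; python3 r.py
```

```text
15.18 yaw -116.88 Tz 0.584
15.27 yaw -117.17 Tz 0.605
```

That's +0.26 N m above running, mid-window. Now I'll release, rise and check.

```bash
python3 -m crank '[[0,0,0,0,1]]'>/dev/null; python3 r.py
python3 -m crank '[[0,0,0,0,0],[0,0,0,0,0],[0,0,0,0,0],[0,0,0,0,0],[0,0,0,0,0],[0,0,-20,0,0],[0,0,-35,0,0],[0,0,-35,0,0],[0,0,-35,0,0],[0,0,-30,0,0],[0,0,0,0,0],[0,0,0,0,0],[0,0,0,0,0]]' >/dev/null
python3 - <<'E' 2>/dev/null
from ang import *
st(); m=camera_model("wrist"); p,d=get_image("wrist"); cv2.imwrite("pics/w6.png",p)
meas(m,p,d); ang(m,p,(.552,-.0115))
E
```

```text
15.35 yaw -117.18 Tz 0.452
t 16.43 p [ 0.552  -0.0104  0.2399] yaw_x -117.20 z [-1.6e-03  3.0e-04 -1.0e+00] j6 1.812 F [ 0.16 -0.42 -0.56] T [ 0.002 -0.038  0.021] gap 0.998
knobtop z 0.12265544826487682 n 1026
knob centroid [ 0.5519 -0.0121] circ [ 0.552  -0.0119] 0.0159
ring circ [ 0.5515 -0.0121] 0.0289
tab n 126 depth [ 0.5786 -0.0514  0.0514] ray [ 0.5783 -0.0509]
line n 105 PCA ang -54.07835570081639 centroid ang -65.8196173748073
tab ang via knob -56.041947181445366 -56.03368033768692 r 0.04700983850798318
tab ang via ring -55.4218547414929 -55.42131491793336 r 0.04709648140315007
line n 103 pca -56.33 centroid -64.03 ext 0.0163 miss mm 0.86
```

View pics/w6.png

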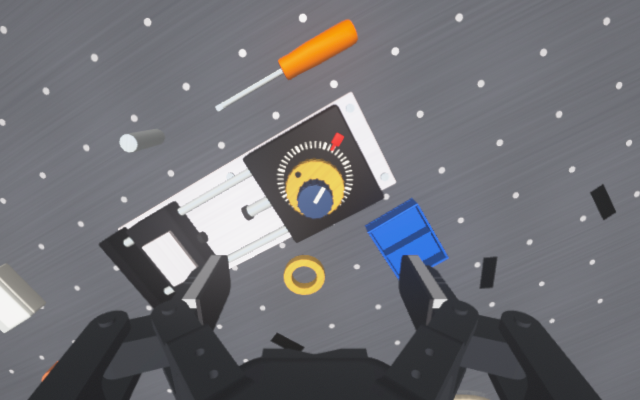

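The final view shows the line on the knob (317,198) pointing at the tab (337,141), with the bystanders apparently where they were and the gripper clear.

```bash
python3 -c "
from rig import hand_in
print(hand_in())"
```

```text
the job is handed in; nothing more can be done
None
```

The job is done and handed in at about 16.5 s of the 64 s allowed. No verdict came back.

- **Loosening:** I turned the lock ring 54° (0.95 rad) anticlockwise, past the 0.8 rad needed to free it. It moved with the jaws without slipping.
- **Setting the knob:** I turned the knob 57° clockwise. In the last view after tightening, its line is at −56.3° and the red tab at about −56.0°, with tab readings between −55.4° and −56.0°.
- **Tightening:** Running torque averaged 0.34 N m, and the ring bit after about 33° of tightening, roughly 21° before its old tight angle. I stopped at 0.605 N m, about 0.26 above running. Single readings scatter by about 0.03–0.05 N m.
- **Last checks:** The gripper is open and clear, with wrist force near zero. The tab measures the same as before, and the nearby objects in the last picture look undisturbed; I compared those by eye only.
- **One disagreement:** After the first view, the line's angle worked out from its centroid came out 8 to 12° away from its direction. I put that down to an error of about 1 mm in the estimated axis. I trusted the line's direction instead, since it was repeatable and matched the 57° turned.

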